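# Clamp the cut-cornered specimen in the handwheel vise

## Task

Three reddish-brown specimens lie together on the worktop just to the right of the little vise: find the odd one among them, whose corners are cut off, and lay it flat on the vise bed, lengthwise between the jaws. Then crank the handwheel clockwise until the sprung pad of the moving jaw touches it, and a sixth of a turn more, so that the pad is pressed about half way back and holds the specimen; never press the pad right home. Leave the two plain blocks and the spanner where they are.

Things in the scene. Friction and masses are not known exactly. Their poses are not given: they have to be found in the camera images.
- vise: Small bench vise, fixed, base 90 x 310 mm. Origin under the centre of the base, on the worktop; the jaws act along its y axis, z up. Bed: 60 mm wide, top 25 mm above the worktop, at y = -0.150 to +0.065. Fixed jaw face at y = -0.110; jaws 46 to 60 mm wide, tops 55 to 57 mm above the worktop. Gearbox under the handwheel at y = +0.085, top 60 mm
- bed_middle (a point): point on the bed top 44.5 mm from the fixed jaw face, in the middle of the bed's width; its axes are the vise's. The open gap at the start is 86 to 93 mm
- pad_face (a point): centre of the working face of the sprung pad on the moving jaw (steel plate 46 x 26 mm, standing upright 2.5 mm over the bed), 15.5 mm above the bed. The pad meets the specimen travelling along the vise's -y
- pad (a joint): how far the sprung pad is pressed back into the moving jaw, m: 0 free, 0.012 right home; spring 1.5 N/mm with 2 N preload. Half way is 0.006
- wheel_centre (a point): point on the vertical axis of the handwheel, at the height of the rim's top, 104 mm above the worktop. The wheel is a black dished cup without spokes: upstanding rim of outer radius 51 mm, 9 mm thick, its hollow 29 mm deep inside (web at 75 mm above the worktop, a flat hub of radius 12 mm rises 8 mm from it); underside 67 mm above the worktop. Pinch the rim from above, one finger inside
- handwheel (a joint): angle of the handwheel, rad; grows clockwise seen from above, which closes the jaw 6 mm per radian; 0 fully open. Stiff enough to stay where it is left (0.14 N m)
- cut_piece: the odd specimen: dark red-brown slab 48 x 72 x 21 mm (x, y, z) whose corners are cut off at both ends, 0.16 kg; origin at the centre of its underside. One of the three lying together within about 0.5 m to the right of the vise (a similar lump at the far right of the bench, beside a red meter, belongs to the room)
- plain_block_1: plain rectangular rusty block 58 x 84 x 17 mm, 0.55 kg, origin at the centre of its underside; leave it
- plain_block_2: a second block like it; leave it
- spanner: steel spanner lying on the worktop, 31 x 152 x 6 mm, origin in its middle; leave it
There are look-alikes about, which are no part of the job. Leave any purple look-alike of the cut_piece alone.

How it is judged:
By the outcome, as a careful person would: the job done as asked, in the order asked, and still so for the second after the job is handed in, with the robot touching nothing.
It also fails if it takes over 72 s, if anything falls off the work surface, if the arm or the gripper's body presses on something with over 40 N, if the wrist force passes 120 N, or if a joint passes its speed limit or range.

## Robot

A 6-joint arm with a two-finger parallel gripper is mounted at the origin on a cart in front of the work surface, level with it; the furniture and walls round the work are solid. World frame = base frame: x ahead of the robot, y to its left, z up, the work surface at z = 0. Lengths are in m, angles in degrees, forces in N, time in s.
With the tool pointing down it reaches from about 0.3 to 0.75 m from the base axis. Payload 8.5 kg.
Tool frame: the origin (TCP) lies midway between the tips of the shut fingers; the grasp point (between the pads) lies 19 mm behind it; z points along the fingers, y is the line along which they close (so a half turn about z gives the same grasp; the last joint's range is limited). The gripper opens to 85 mm and grips with 20 to 120 N. Pads are 22 mm wide; open, the fingers measure 114 mm over their backs; the gripper's body (76 mm by 85 mm) begins 54 mm behind the grasp point. The pads swing forward as they close: fully open they stand 13 mm farther back than shut.
Start: joints at [60.143, 21.807, 74.336, -0, 83.858, -12.336], TCP at [0.166, 0.524, 0.231] pointing down, gripper open.
Joint ranges: [-178.18, 178.18], [-50.72, 133.34], [12.68, 142.11], [-81.47, 261.47], [9.98, 163.14], [-165.26, 165.26]. Speed limits (degrees/s): [136.94, 136.94, 180, 180, 180, 180].

## Interface

Orientations are given as a 3x3 rotation matrix whose columns are the frame's x, y, z axes.
In Python, from rig import observe, optics, order, spotter gives the robot as it stands.
- The arm moves only by the tool move_arm, never from a script. Its argument "series" is text: rows parted by semicolons, each of 5 numbers parted by spaces: the shift along the tool's x, y, z in cm, then the turn about the tool's z in degrees, then the opening, from -1 (shut) to 1 (fully open). A call has 1 to 8 rows; each row is the pose to reach, as a shift and turn from the pose commanded when the call began, along the tool's axes at that moment; what a row does not reach only later rows make up. A row lasts 1/8 s, in which the tool goes at most 62.5 mm and 10.7 degrees, less where a joint would pass 70% of its speed; a pose out of reach is approached as far as the arm can. A call with a gripper value outside its range is refused whole. The fingers move at their own pace and stop on an object; "force" is the grip in N (left out, the last holds). Time passes only in rows, so rows that repeat a pose let the fingers close. It gives the time, the measured TCP pose, the force, the opening and the grip force at its end, in the units of the state.
- observe(): the state, without advancing time (a new reading comes with each control period).
- optics.get_image(name): name is "side" or "top" or "wrist"; returns a dict with "pixels" (384x512x3 uint8, blue, green, red), "camera_matrix" (3x3 intrinsics, pixels), "rvec" (rotation vector, rad) and "tvec" (3), from world to camera coordinates, as OpenCV has them. Camera axes: x right, y down, z forward; pixel columns grow to the right and rows downward; lengths in m; the calibration is good to about 2 mm. A picture is of the moment at which its call begins. There is no depth.
- order.close_job(): hands the job in; it is judged then, once.
Trained networks look in the newest picture that a camera, given by its name, has taken for a name from the list of things; names that differ only in an ending like _2 or _b are one class to them, and where a whole thing is asked for, a point or a joint stands for the part that bears it (a point fixed in the world has none). Each returns a list of dicts, best first, with "score" (0 to 1); they miss things now and then, are a little off and sometimes report something else, mostly with a low value. They report only what shows in the picture. A call takes as long as a camera call. They do not tell look-alikes from the thing itself.
- spotter.find_in(thing, camera): "point" ([x, y, z] in m, in world coordinates, good to about 4 mm: the middle of the surface that is visible of it).
- spotter.cut_out(thing, camera): "pixels" (384x512 bool, what is visible of it).
- spotter.mark_of(thing, camera): "point" ([x, y, z] in m, in world coordinates, good to about 4 mm: a listed point, or the origin of a listed thing).
The state is a dict: "time_s": time; "q": joint angles; "qvel": joint speeds; "joint_efforts": joint torques, N m; "position": TCP position; "tool_rot": TCP orientation; "ft_force": force on the tool from outside, world axes, zero at the start; "wrist_torque": the same for the moment, N m; "grip_width": finger opening in m; "gripper_force": force on a finger pad.
Only numpy, scipy, OpenCV 4.12 (cv2) and the standard library are available. Lean on these libraries where they do the work, as an engineer would, in place of code of your own. Each camera call takes 0.05 s, during which the arm holds its last target. There are 200 camera calls.

## Working session

There is one attempt and no reset: what is moved stays moved. The work goes in short steps, Python scripts to look and compute and a tool call to move; the robot and the scene stay as the last step left them, time stands still between calls to the robot, and variables do not carry over. Pictures are saved under pics/ and viewed, at most 10 in all, crops included, and the job is handed in when it is done.

Besides the shell and the picture viewer there is one more tool, called after "Request:" as name(argument=value, ...) on one line, values as JSON. move_arm: Moves the arm, as the interface text tells. Its arguments: {"type":"object","properties":{"series":{"type":"string"},"force":{"type":"number"}},"required":["series"]}

```bash
mkdir -p pics; ls; python3 - <<'E'
from rig import observe, optics, order, spotter
import cv2,numpy as np
s=observe();print(s['time_s'],np.round(s['position'],4),np.round(s['tool_rot'],3).tolist(),s['grip_width'])
ims=[]
for c in ["side","top"]:
    im=optics.get_image(c);cv2.imwrite(f'pics/{c}0.png',im['pixels'])
    print(c,np.round(im['camera_matrix'],1).tolist(),np.round(im['rvec'],3).ravel(),np.round(im['tvec'],3).ravel())
    for t in ["cut_piece","plain_block_1","spanner","vise","bed_middle","pad_face","wheel_centre"]:
        print(c,t,[(round(d['score'],2),np.round(d['point'],3).tolist()) for d in spotter.mark_of(t,c)][:5])
E
```

```text
pics
0.0 [0.1654 0.5242 0.2307] [[-0.954, 0.301, -0.001], [0.301, 0.954, -0.001], [0.0, -0.002, -1.0]] 0.08568217560915123
side [[444.5, 0.0, 252.3], [0.0, 444.5, 194.7], [0.0, 0.0, 1.0]] [ 1.988 -0.085  0.076] [-0.575  0.024  1.783]
side cut_piece [(0.66, [0.427, -0.215, -0.0]), (0.56, [0.522, -0.415, 0.001]), (0.54, [0.407, -0.672, -0.002])]
side plain_block_1 [(0.72, [0.419, -0.34, -0.003]), (0.62, [0.563, -0.272, 0.0])]
side spanner [(0.38, [0.668, -0.12, -0.001])]
side vise [(0.72, [0.531, 0.12, 0.001])]
side bed_middle []
side pad_face [(0.39, [0.529, 0.104, 0.04])]
side wheel_centre [(0.87, [0.543, 0.207, 0.101]), (0.35, [0.531, 0.123, 0.003])]
top [[362.2, 0.0, 261.3], [0.0, 362.2, 186.5], [0.0, 0.0, 1.0]] [ 2.087 -2.14   0.194] [-0.204  0.551  1.106]
top cut_piece [(0.81, [0.428, -0.216, 0.004]), (0.72, [0.405, -0.67, -0.002]), (0.64, [0.524, -0.417, 0.003])]
top plain_block_1 [(0.94, [0.416, -0.334, 0.001]), (0.9, [0.564, -0.275, 0.0]), (0.41, [0.672, -0.118, -0.002])]
top spanner [(0.68, [0.671, -0.118, -0.001])]
top vise [(0.79, [0.533, 0.124, 0.002])]
top bed_middle [(0.74, [0.522, 0.067, 0.023])]
top pad_face [(0.38, [0.525, 0.103, 0.041])]
top wheel_centre [(0.63, [0.546, 0.219, 0.104])]
```

View pics/side0.png

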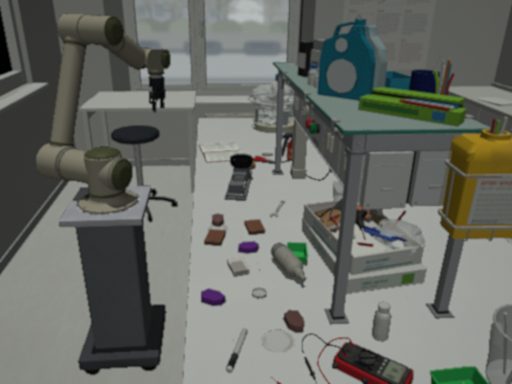

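View pics/top0.png

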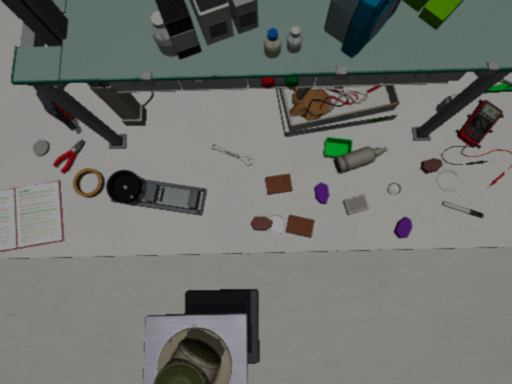

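The side view shows the vise at (240,175) with the reddish pieces at (218,219), (215,237) and (255,227). In the top view:
- **Reddish pieces:** (262,223) looks cut-cornered, while (279,184) and (300,226) look like plain rectangles.
- **Look-alikes:** the purple ones at (321,192) and (403,228), plus a lump at (431,165) beside the red meter.

The piece at (262,223) fits the description, so I'll confirm it with an enlarged crop.

```bash
cat > h.py <<'E'
import cv2,numpy as np
from rig import observe, optics, order, spotter
def unproj(im,uv,z):
    R=cv2.Rodrigues(np.array(im['rvec'],float))[0];t=np.array(im['tvec'],float).ravel()
    uv=np.atleast_2d(np.array(uv,float));d=np.c_[uv,np.ones(len(uv))]@np.linalg.inv(im['camera_matrix']).T@R
    c=-R.T@t
    return c+d*((z-c[2])/d[:,2])[:,None]
def proj(im,P):
    return cv2.projectPoints(np.array(P,float).reshape(-1,3),np.array(im['rvec'],float),np.array(im['tvec'],float),np.array(im['camera_matrix'],float),None)[0].reshape(-1,2)
def rect(im,mask,z):
    c=max(cv2.findContours(mask.astype(np.uint8),cv2.RETR_EXTERNAL,cv2.CHAIN_APPROX_NONE)[0],key=cv2.contourArea)
    p=unproj(im,c.reshape(-1,2),z)[:,:2]
    r=cv2.minAreaRect((p*1000).astype(np.float32))
    b=cv2.boxPoints(r);e=[b[1]-b[0],b[2]-b[1]];l=max(e,key=np.linalg.norm)
    return np.round(r[0],1),np.round(r[1],1),round(float(np.degrees(np.arctan2(l[1],l[0]))%180),1)
E
python3 - <<'E'
from h import *
im=optics.get_image("top")
for t,z in (("cut_piece",.018),("plain_block_1",.015),("vise",.04),("bed_middle",.025),("handwheel",.1),("spanner",.003),("pad_face",.04)):
    for d in spotter.cut_out(t,"top")[:3]:
        print(t,round(d['score'],2),d['pixels'].sum(),rect(im,d['pixels'],z))
p=im['pixels']
a=cv2.resize(p[200:250,230:320],(720,400),interpolation=cv2.INTER_CUBIC)
cv2.imwrite('pics/cut.png',a)
cv2.imwrite('pics/vise.png',cv2.resize(p[160:222,100:215],None,fx=6.9,fy=6.9,interpolation=cv2.INTER_CUBIC))
E
```

```text
cut_piece 0.67 245 (array([ 526.2, -413.8]), array([42.6, 66.8]), 177.0)
cut_piece 0.64 250 (array([ 431.1, -214.9]), array([67.9, 42. ]), 88.6)
cut_piece 0.61 263 (array([ 405.6, -669.7]), array([50. , 63.4]), 131.6)
plain_block_1 0.95 422 (array([ 562.2, -272.8]), array([59.2, 81.6]), 97.0)
plain_block_1 0.81 492 (array([ 421.1, -339.4]), array([85.5, 62. ]), 75.4)
vise 0.85 2713 (array([539.4, 124.9]), array([327.9, 108.7]), 77.9)
vise 0.46 890 (array([562.2, 230.9]), array([108. , 107.9]), 2.4)
bed_middle 0.78 2752 (array([545.6, 129.9]), array([330.1, 111. ]), 79.9)
handwheel 0.91 977 (array([549.9, 205.3]), array([110.2, 102.2]), 45.8)
spanner 0.62 210 (array([ 674.2, -119.2]), array([139. ,  26.8]), 64.3)
spanner 0.24 2823 (array([547.9, 137. ]), array([341.5, 112.8]), 78.7)
pad_face 0.65 77 (array([532.5, 109.4]), array([20.2, 46.4]), 165.1)
```

View pics/cut.png

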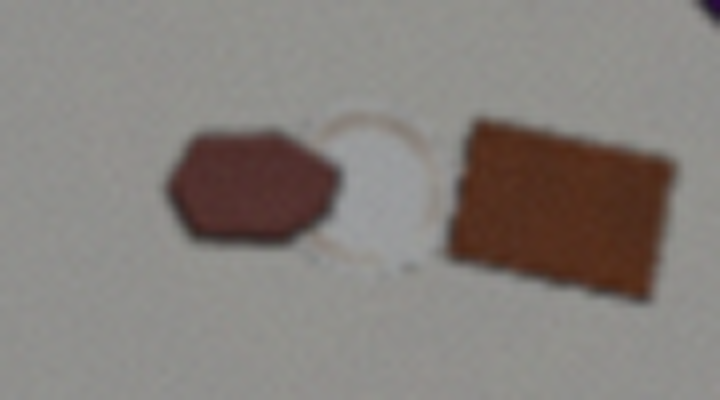

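View pics/vise.png

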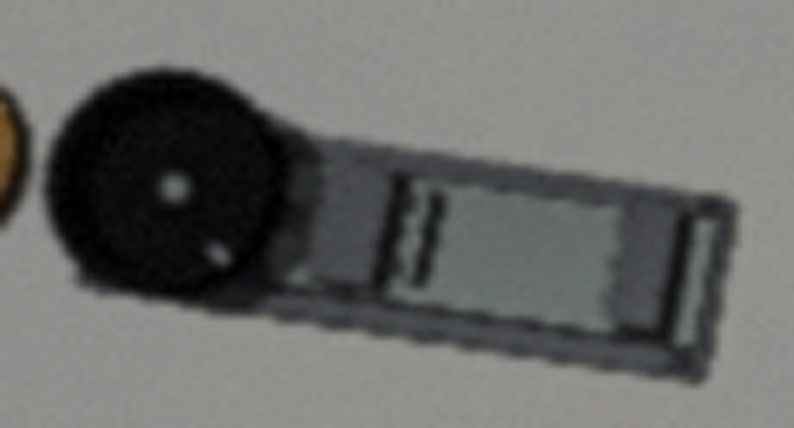

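The crop confirms it: the piece at (262,223) is the dark red-brown one with cut corners, overlapping a pale ring, and the block to its right is plain. In the vise crop the wheel is at left (175,185) with a pale mark at (218,252). The pad is at about (430,240) and the fixed jaw face at about (614,270). Next I'll work out the vise pose.

```bash
python3 - <<'E'
from h import *
im=optics.get_image("top")
def cr(*p): return [((x+.5)/6.9-.5+100,(y+.5)/6.9-.5+160) for x,y in p]
def ang(p): d=p[1]-p[0]; return round(float(np.degrees(np.arctan2(d[1],d[0])))%180,1)
for n,pts,z in (("lower",[(80,282),(703,380)],.01),("upper",[(320,135),(738,197)],.01),("rend",[(738,197),(703,380)],.01),("fixface",[(622,205),(608,330)],.055),("padface",[(443,195),(428,285)],.053),("wheelc",[(167,181),(175,187)],.104),("hub",[(173,187),(173,187)],.083),("mark",[(218,252),(218,252)],.104),("bedend",[(717,215),(690,345)],.025)):
    p=unproj(im,cr(*pts),z); print(n,np.round(p[:,:2]*1000,1).tolist(),ang(p))
for d in spotter.cut_out("cut_piece","top")[:3]: print(rect(im,d['pixels'],.021))
R=cv2.Rodrigues(np.array(im['rvec']))[0];print('cam',-R.T@np.array(im['tvec']).ravel())
E
```

```text
lower [[520.4, 281.3], [465.6, -18.8]] 79.7
upper [[589.7, 168.4], [553.7, -35.0]] 80.0
rend [[553.7, -35.0], [465.6, -18.8]] 169.6
fixface [[542.5, 11.5], [484.3, 17.0]] 174.5
padface [[549.8, 95.4], [507.6, 101.1]] 172.3
wheelc [[549.1, 204.4], [546.3, 200.7]] 52.8
hub [[550.7, 209.9], [550.7, 209.9]] 0.0
mark [[516.4, 180.1], [516.4, 180.1]] 0.0
bedend [[542.3, -27.5], [480.5, -15.2]] 168.8
(array([ 525.7, -413.4]), array([42.4, 66.3]), 177.0)
(array([ 407.4, -668. ]), array([48.8, 72. ]), 151.7)
(array([ 430.8, -216.5]), array([58.1, 35.4]), 88.6)
cam [ 0.32152609 -0.22818611  1.18894181]
```

Request:
move_arm(series="-5 -3.5 -1 10 1; -10 -7 -2 20 1; -15 -10.5 -3 30 1; -20 -14 -4 40 1; -25 -18 -5 50 1; -30.5 -22 -5 60 1; -36 -26 -5 70 1; -41 -29.5 -5 80 1")

```text
time_s: 2.3
position: [0.4615, 0.1272, 0.2816]
tool_rot: [[0.137, 0.991, 0.001], [0.991, -0.137, 0.0], [0.0, 0.001, -1.0]]
ft_force: [0.7, 0.3, 0.6]
grip_width: 0.0855
gripper_force: 0.0
```

```bash
python3 - <<'E'
from h import *
s=observe();print(s['time_s'],np.round(s['position'],4),np.round(s['tool_rot'],3).tolist(),np.round(s['q'],1))
im=optics.get_image("wrist");cv2.imwrite('pics/w1.png',im['pixels'])
R=cv2.Rodrigues(np.array(im['rvec']))[0];print('cam',-R.T@np.array(im['tvec']).ravel(),R.tolist())
for t in ["vise","bed_middle","pad_face","wheel_centre"]:
    print(t,[(round(d['score'],2),np.round(d['point'],3).tolist()) for d in spotter.mark_of(t,"wrist")][:3])
E
```

```text
2.3 [0.4615 0.1272 0.2816] [[0.137, 0.991, 0.001], [0.991, -0.137, 0.0], [0.0, 0.001, -1.0]] [ 1.2 12.6 79.4  0.  88.   9.1]
cam [0.47255673 0.1989573  0.42443655] [[0.9906783500592685, -0.13621406497282093, 0.0014612417413144355], [-0.1308813754955692, -0.9488102948994916, 0.2874527610601915], [-0.03776866786417369, -0.28496447637612626, -0.9577937016557615]]
vise [(0.97, [0.536, 0.129, 0.003])]
bed_middle [(0.83, [0.525, 0.06, 0.028])]
pad_face [(0.8, [0.526, 0.106, 0.043])]
wheel_centre [(0.7, [0.548, 0.212, 0.102])]
```

View pics/w1.png

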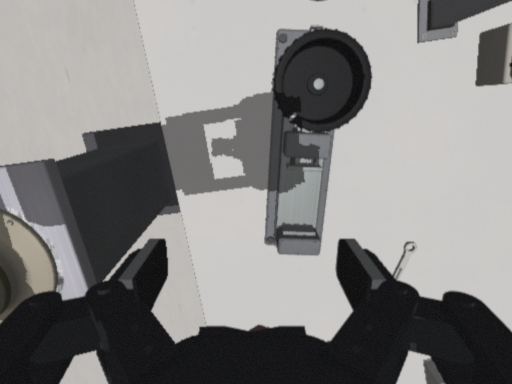

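```bash
python3 - <<'E'
from h import *
im=optics.get_image("wrist");p=im['pixels']
cv2.imwrite('pics/w1c.png',cv2.resize(p[130:265,255:350],None,fx=4.4,fy=4.4,interpolation=cv2.INTER_CUBIC))
for d in spotter.cut_out("handwheel","wrist")[:1]:
    c=max(cv2.findContours(d['pixels'].astype(np.uint8),cv2.RETR_EXTERNAL,cv2.CHAIN_APPROX_NONE)[0],key=cv2.contourArea).reshape(-1,2)
    q=unproj(im,c,.104)[:,:2]*1000;print(cv2.minEnclosingCircle(q.astype(np.float32)),cv2.fitEllipse(q.astype(np.float32)))
print('hub',unproj(im,[(319,84)],.083))
E
```

```text
((548.2947387695312, 209.41937255859375), 52.387088775634766) ((548.3985595703125, 209.410400390625), (101.01221466064453, 102.86405944824219), 92.3103256225586)
hub [[0.5482365  0.21092521 0.083     ]]
```

View pics/w1c.png

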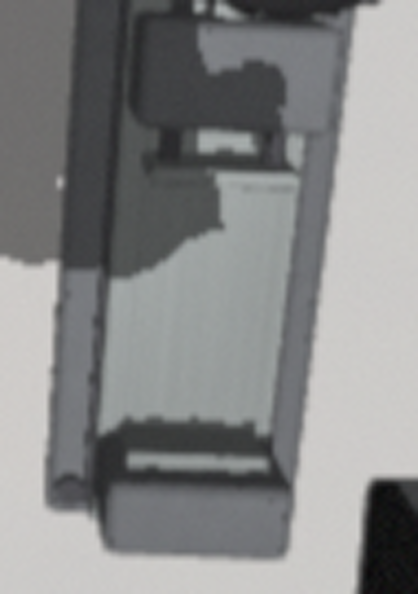

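```bash
python3 - <<'E'
from h import *
im=optics.get_image("wrist")
def cr(*p): return [((x+.5)/4.4-.5+255,(y+.5)/4.4-.5+130) for x,y in p]
a=np.radians(79.8);yv=np.array([np.cos(a),np.sin(a)]);xv=np.array([yv[1],-yv[0]])
W=np.array([.5485,.2095]);O=W-.085*yv;print('O',O)
for n,pts,z in (("fixbed",[(103,445),(272,432)],.025),("fixtop",[(100,487),(290,487)],.055),("fixtopback",[(110,552),(285,555)],.055),("padtop",[(145,168),(300,172)],.0535),("padface low",[(155,185),(295,188)],.0275),("jawfront",[(140,125),(330,130)],.056),("bed R",[(300,180),(272,432)],.025),("bed L",[(103,300),(98,420)],.025),("baseR",[(340,20),(292,490)],.012),("baseL",[(82,20),(47,500)],.012)):
    p=unproj(im,cr(*pts),z)[:,:2];print(n,[(round(float((q-O)@xv*1000),1),round(float((q-O)@yv*1000),1)) for q in p])
E
```

```text
O [0.5334478  0.12584337]
fixbed [(-26.0, -120.1), (31.6, -112.4)]
fixtop [(-29.6, -121.0), (31.5, -118.0)]
fixtopback [(-24.5, -144.3), (32.8, -142.6)]
padtop [(-23.8, -16.1), (22.6, -15.0)]
padface low [(-16.5, -27.1), (28.5, -25.9)]
jawfront [(-26.8, -2.8), (29.3, -1.5)]
bed R [(30.5, -23.7), (31.6, -112.4)]
bed L [(-30.0, -67.6), (-28.4, -110.8)]
baseR [(40.4, 26.5), (44.8, -140.3)]
baseL [(-42.4, 22.4), (-42.9, -148.6)]
```

The wrist crop shows the empty bed, with the pad at rows 155-185 and the fixed jaw's top edge at row 485. The measured vise pose agrees with the sizes given: bed 60 mm wide, wheel radius 51 mm. Now to the piece.

Request:
move_arm(series="-5.5 0.2 3 -1 1; -11 0.5 6 -2 1; -17 0.8 9 -3 1; -22.5 1 12 -4 1; -28 1.2 15 -5 1; -33 1.5 18 -6.5 1; -34.4 1.5 21 -6.5 1; -34.4 1.5 23.5 -6.5 1")

```text
time_s: 3.7
position: [0.4305, -0.2142, 0.0454]
tool_rot: [[0.018, 1.0, 0.0], [1.0, -0.018, -0.0], [-0.0, 0.0, -1.0]]
ft_force: [-0.5, 0.4, -0.3]
grip_width: 0.0852
gripper_force: 0.0
```

```bash
python3 - <<'E'
from h import *
s=observe();print(np.round(s['position'],4),np.round(s['tool_rot'],3).tolist())
im=optics.get_image("wrist")
for d in spotter.cut_out("cut_piece","wrist")[:2]: print(round(d['score'],2),d['pixels'].sum(),rect(im,d['pixels'],.021))
print([(round(d['score'],2),np.round(d['point'],3).tolist()) for c in("wrist","side") for d in spotter.mark_of("cut_piece",c)])
E
```

```text
[ 0.4305 -0.2142  0.0454] [[0.018, 1.0, 0.0], [1.0, -0.018, -0.0], [-0.0, 0.0, -1.0]]
0.58 6051 (array([ 432.8, -210.7]), array([73. , 41.5]), 87.2)
[(0.56, [0.429, -0.213, 0.003]), (0.66, [0.427, -0.215, -0.0]), (0.56, [0.522, -0.415, 0.001]), (0.54, [0.407, -0.672, -0.002])]
```

Request:
move_arm(series="0 -0.1 2 0.5 1; 0 -0.1 4.1 0.5 0.6; 0 -0.1 4.1 0.5 0.2; 0 -0.1 4.1 0.5 -1; 0 -0.1 4.1 0.5 -1; 0 -0.1 4.1 0.5 -1; 0 -0.1 4.1 0.5 -1; 0 -0.1 4.1 0.5 -1", force=40)

```text
time_s: 4.9
position: [0.4302, -0.2139, 0.0068]
tool_rot: [[0.026, 1.0, 0.002], [1.0, -0.026, -0.001], [-0.001, 0.002, -1.0]]
ft_force: [-0.1, 4.0, 7.2]
grip_width: 0.0415
gripper_force: 41.5
```

Request:
move_arm(series="0 0 -1 0 -1; 0 0 -3 0 -1; 0 0 -6 0 -1; 0 0 -10 0 -1; 0 0 -14 0 -1; 0 0 -16 0 -1; 0 0 -16 0 -1")

```text
time_s: 5.78
position: [0.4297, -0.2141, 0.167]
tool_rot: [[0.026, 1.0, 0.003], [1.0, -0.026, -0.002], [-0.002, 0.003, -1.0]]
ft_force: [0.1, 0.6, -2.9]
grip_width: 0.0418
gripper_force: 40.9
```

```bash
python3 - <<'E'
from h import *
s=observe();print(np.round(s['position'],4),np.round(s['tool_rot'],3).tolist(),s['grip_width'],np.round(s['ft_force'],1))
im=optics.get_image("wrist");cv2.imwrite('pics/w2.png',im['pixels'])
print([(c,round(d['score'],2),np.round(d['point'],3).tolist()) for c in("wrist","side","top") for d in spotter.mark_of("cut_piece",c)])
for d in spotter.cut_out("cut_piece","wrist")[:1]: print(rect(im,d['pixels'],s['position'][2]+.017))
E
```

```text
[ 0.4297 -0.2141  0.167 ] [[0.026, 1.0, 0.003], [1.0, -0.026, -0.002], [-0.002, 0.003, -1.0]] 0.04179932338252553 [ 0.1  0.6 -2.9]
[('wrist', 0.73, [0.432, -0.213, 0.161]), ('side', 0.66, [0.427, -0.215, -0.0]), ('side', 0.56, [0.522, -0.415, 0.001]), ('side', 0.54, [0.407, -0.672, -0.002]), ('top', 0.63, [0.405, -0.668, 0.002]), ('top', 0.55, [0.431, -0.216, -0.002]), ('top', 0.21, [0.525, 0.103, 0.041])]
(array([ 431.6, -208.8]), array([71.9, 40.5]), 86.2)
```

View pics/w2.png

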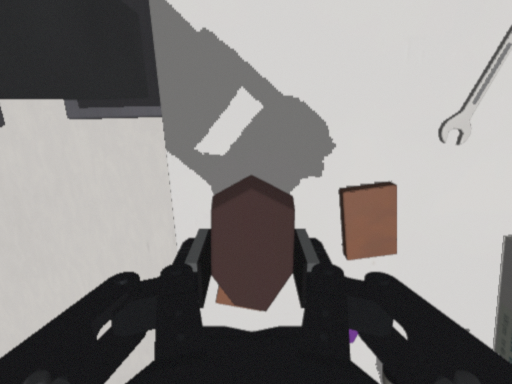

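The picture shows the cut piece held level and central between the pads, tips at (252,176) and (265,310), and one plain block at (370,220) undisturbed. Moving it over the vise.

Request:
move_arm(series="4 1.2 0 1 -1; 9 2.8 0 3 -1; 14 4.4 0 5 -1; 19 6 0 6.5 -1; 24 7.5 0 8 -1; 27.6 8.6 1 8.7 -1; 27.6 8.6 5 8.7 -1; 27.6 8.6 9 8.7 -1")

```text
time_s: 7.02
position: [0.5225, 0.0604, 0.0736]
tool_rot: [[0.176, 0.984, -0.001], [0.984, -0.176, -0.0], [-0.0, -0.001, -1.0]]
ft_force: [0.1, -1.2, -2.8]
grip_width: 0.042
gripper_force: 40.8
```

```bash
python3 - <<'E'
from h import *
s=observe();print(np.round(s['position'],4),np.round(s['tool_rot'],3).tolist(),s['grip_width'],np.round(s['ft_force'],1))
im=optics.get_image("wrist");cv2.imwrite('pics/w3.png',im['pixels'])
for c in ("wrist","side","top"):
  optics.get_image(c)
  for t in ("cut_piece","pad_face","bed_middle","vise"): print(c,t,[(round(d['score'],2),np.round(d['point'],3).tolist()) for d in spotter.mark_of(t,c)][:2])
E
```

```text
[0.5225 0.0604 0.0736] [[0.176, 0.984, -0.001], [0.984, -0.176, -0.0], [-0.0, -0.001, -1.0]] 0.04197236584117228 [ 0.1 -1.2 -2.8]
wrist cut_piece [(0.78, [0.52, 0.063, 0.062])]
wrist pad_face [(0.56, [0.527, 0.108, 0.042])]
wrist bed_middle []
wrist vise [(0.75, [0.535, 0.125, 0.004])]
side cut_piece [(0.77, [0.405, -0.671, -0.002]), (0.58, [0.524, 0.06, 0.07])]
side pad_face [(0.52, [0.53, 0.103, 0.039])]
side bed_middle [(0.6, [0.522, 0.067, 0.023])]
side vise [(0.82, [0.533, 0.12, 0.0]), (0.42, [0.421, -0.336, -0.001])]
top cut_piece [(0.79, [0.524, -0.416, 0.001]), (0.51, [0.404, -0.669, -0.004])]
top pad_face []
top bed_middle [(0.88, [0.523, 0.065, 0.024])]
top vise [(0.84, [0.533, 0.126, 0.005])]
```

View pics/w3.png

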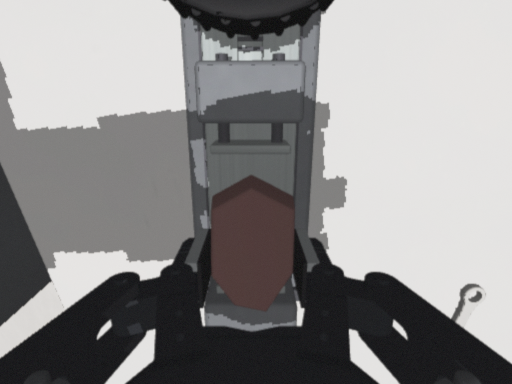

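```bash
python3 - <<'E'
from h import *
im=optics.get_image("wrist")
a=np.radians(79.8);yv=np.array([np.cos(a),np.sin(a)]);xv=np.array([yv[1],-yv[0]]);O=np.array([.5335,.1258])
for n,uv,z in (("front",(252,176),.088),("frontlow",(252,176),.0675),("rear",(265,310),.088),("padfrontTop",(250,152),.0535),("padbackTop",(250,141),.0535),("jawfront",(250,122),.056),("fixfaceTop",(235,300),.055),("fixfaceTop2",(235,293),.055),("bedL",(208,170),.025),("bedR",(297,170),.025)):
    q=unproj(im,uv,z)[0][:2];print(n,np.round([(q-O)@xv*1000,(q-O)@yv*1000],1))
q=np.array([.5225,.0604]);print('tcp',(q-O)@xv,(q-O)@yv)
E
```

```text
front [  2.6 -27.1]
frontlow [  2.7 -32.2]
rear [   9.7 -101.7]
padfrontTop [  1.6 -21.5]
padbackTop [  1.6 -15.2]
jawfront [ 1.6 -4.5]
fixfaceTop [  -8.6 -120.9]
fixfaceTop2 [  -8.5 -115.4]
bedL [-27.5 -38.7]
bedR [ 33.7 -38.7]
tcp 0.0007551903292390806 -0.06631432490470382
```

Request:
move_arm(series="-0.5 0 0.5 0 -1; -0.5 0 1.5 0 -1; -0.5 0 2.5 0 -1; -0.5 0 3.3 0 -1; -0.5 0 3.8 0 -1; -0.5 0 4.1 0 -1; -0.5 0 4.1 0 -1")

```text
time_s: 8.75
position: [0.5218, 0.0549, 0.0342]
tool_rot: [[0.177, 0.984, -0.0], [0.984, -0.177, 0.0], [-0.0, -0.0, -1.0]]
ft_force: [0.9, -0.0, -0.9]
grip_width: 0.042
gripper_force: 41.4
```

Request:
move_arm(series="0 0 0.15 0 -1; 0 0 0.15 0 -1; 0 0 0.15 0 0.15; 0 0 0.15 0 0.4; 0 0 0.15 0 0.5; 0 0 0 0 0.5; 0 0 -1 0 0.5; 0 0 -3 0 0.5")

```text
time_s: 9.75
position: [0.5216, 0.0549, 0.0648]
tool_rot: [[0.177, 0.984, -0.001], [0.984, -0.177, 0.0], [-0.0, -0.001, -1.0]]
ft_force: [-0.1, 0.3, 0.1]
grip_width: 0.0643
gripper_force: 0.0
```

Request:
move_arm(series="0 0 -4 0 0.5; 0 0 -8 0 0.5; 0 0 -12 0 0.5; 0 0 -13 0 0.5")

```text
time_s: 10.25
position: [0.5225, 0.0548, 0.1974]
tool_rot: [[0.177, 0.984, 0.005], [0.984, -0.177, -0.001], [0.0, 0.005, -1.0]]
ft_force: [-0.2, 0.3, -0.1]
grip_width: 0.0641
gripper_force: 0.0
```

```bash
python3 - <<'E'
from h import *
s=observe();print(s['time_s'],np.round(s['position'],4),np.round(s['tool_rot'],3).tolist(),s['grip_width'],np.round(s['ft_force'],1),np.round(s['q'],1))
im=optics.get_image("wrist");p=im['pixels'];cv2.imwrite('pics/w4.png',p)
for t in ("cut_piece","pad_face","wheel_centre"): print(t,[(round(d['score'],2),np.round(d['point'],3).tolist()) for d in spotter.mark_of(t,"wrist")][:2])
for d in spotter.cut_out("handwheel","wrist")[:1]:
    c=max(cv2.findContours(d['pixels'].astype(np.uint8),cv2.RETR_EXTERNAL,cv2.CHAIN_APPROX_NONE)[0],key=cv2.contourArea).reshape(-1,2)
    print(c.min(0),c.max(0));q=unproj(im,c,.104)[:,:2]*1000;print(cv2.fitEllipse(q.astype(np.float32)))
E
```

```text
10.25 [0.5225 0.0548 0.1974] [[0.177, 0.984, 0.005], [0.984, -0.177, -0.001], [0.0, 0.005, -1.0]] 0.06407860525771464 [-0.2  0.3 -0.1] [-6.9 20.8 81.8  0.  77.1  3.3]
cut_piece [(0.67, [0.522, 0.056, 0.027])]
pad_face [(0.56, [0.527, 0.104, 0.044])]
wheel_centre []
[181   0] [316  62]
((544.3026733398438, 179.35797119140625), (42.0251350402832, 100.41093444824219), 79.98641967773438)
```

View pics/w4.png

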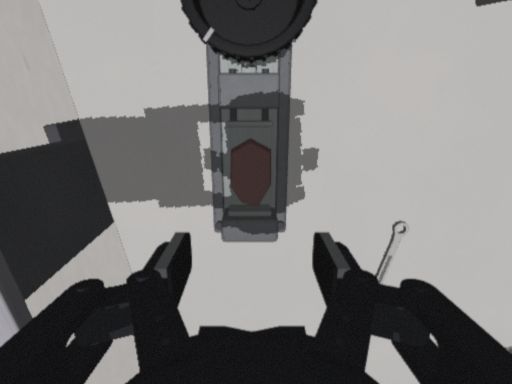

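The piece lies flat and lengthwise on the bed (tips at (251,139) and (252,208)), between the pad at row 124 and the fixed jaw near row 216. The wheel mark is at (209,34). Now the gap.

```bash
python3 - <<'E'
from h import *
im=optics.get_image("wrist");p=im['pixels']
a=np.radians(79.8);yv=np.array([np.cos(a),np.sin(a)]);xv=np.array([yv[1],-yv[0]]);O=np.array([.5335,.1258])
print('gray col 243..259', [(r,int(p[r,243:259].mean())) for r in list(range(104,146))+list(range(200,232))])
for n,uv,z in (("front",(251,139),.046),("rear",(252,208),.046),("padtopfront",(250,125),.0535),("padtopfront",(250,127),.0535),("fix",(250,214),.055),("fix",(250,219),.055),("mark",(209,34),.104)):
    q=unproj(im,uv,z)[0][:2];print(n,uv,np.round([(q-O)@xv*1000,(q-O)@yv*1000],1),q)
E
```

```text
gray col 243..259 [(104, 61), (105, 59), (106, 55), (107, 52), (108, 60), (109, 73), (110, 78), (111, 79), (112, 79), (113, 79), (114, 79), (115, 79), (116, 79), (117, 79), (118, 78), (119, 74), (120, 65), (121, 63), (122, 74), (123, 79), (124, 77), (125, 74), (126, 70), (127, 72), (128, 77), (129, 78), (130, 78), (131, 78), (132, 78), (133, 77), (134, 77), (135, 77), (136, 77), (137, 77), (138, 74), (139, 68), (140, 60), (141, 52), (142, 47), (143, 44), (144, 44), (145, 46), (200, 52), (201, 52), (202, 52), (203, 53), (204, 55), (205, 55), (206, 52), (207, 53), (208, 54), (209, 54), (210, 54), (211, 55), (212, 62), (213, 70), (214, 73), (215, 72), (216, 68), (217, 56), (218, 46), (219, 45), (220, 46), (221, 51), (222, 55), (223, 58), (224, 59), (225, 59), (226, 60), (227, 59), (228, 59), (229, 60), (230, 60), (231, 60)]
front (251, 139) [  1.  -34.2] [0.52841822 0.09192314]
rear (252, 208) [   2.  -107.7] [0.51642529 0.01941322]
padtopfront (250, 125) [  0.1 -20. ] [0.53003203 0.10611036]
padtopfront (250, 127) [  0.1 -21.9] [0.52969563 0.10425662]
fix (250, 214) [-1.000e-01 -1.111e+02] [0.51378324 0.01650954]
fix (250, 219) [-1.000e-01 -1.167e+02] [0.51277602 0.01095916]
mark (209, 34) [-29.2  48.2] [0.51334037 0.17842597]
```

Request:
move_arm(series="2 0.5 0 -10 0; 4 1 0 -20 0; 6 1.5 0 -30 -0.3; 8 2 0 -40 -0.3; 10 2.5 0 -50 -0.3; 12 3 0 -60 -0.3; 13 4 0 -70 -0.3; 14.1 4.2 0 -80 -0.3")

```text
time_s: 11.55
position: [0.5884, 0.1864, 0.1929]
tool_rot: [[-0.94, 0.34, -0.002], [0.34, 0.94, -0.0], [0.002, -0.001, -1.0]]
ft_force: [0.4, 0.5, -0.1]
grip_width: 0.03
gripper_force: 0.0
```

Request:
move_arm(series="0 0 0 -10 -0.3; 0 0 0 -20 -0.3; 0 0 0 -30 -0.3; 0 0 0 -40 -0.3; 0 0 0 -50 -0.3; 0 0 0 -60 -0.3; 0 0 0 -70 -0.3; 0 0 0 -80 -0.3")

```text
time_s: 12.55
position: [0.5879, 0.1861, 0.193]
tool_rot: [[-0.498, -0.867, -0.002], [-0.867, 0.498, -0.0], [0.001, 0.002, -1.0]]
ft_force: [0.2, 0.8, 0.2]
grip_width: 0.0302
gripper_force: 0.0
```

```bash
python3 - <<'E'
from h import *
s=observe();print(s['time_s'],np.round(s['position'],4),np.round(s['tool_rot'],3).tolist(),s['grip_width'],np.round(s['q'],1))
im=optics.get_image("wrist");p=im['pixels'];cv2.imwrite('pics/w5.png',p)
print([(round(d['score'],2),np.round(d['point'],4).tolist()) for d in spotter.mark_of("wheel_centre","wrist")][:2])
T=s['tool_rot'];W=np.array([.5485,.2095]);d=W-s['position'][:2];print('W in tool',np.r_[d,0]@np.array(T))
E
```

```text
12.55 [0.5879 0.1861 0.193 ] [[-0.498, -0.867, -0.002], [-0.867, 0.498, -0.0], [0.001, 0.002, -1.0]] 0.030199281911840355 [   6.6   30.2   66.7    0.    83.3 -143.5]
[(0.63, [0.5499, 0.2128, 0.0984])]
W in tool [-6.57361954e-04  4.58282936e-02  8.39429857e-05]
```

Request:
move_arm(series="0 -0.1 4 0 -0.3; 0 -0.1 7 0 -0.3; 0 -0.1 9 0 -0.3; 0 -0.1 10 0 -0.3; 0 -0.1 10.6 0 -0.3; 0 -0.1 10.6 0 -0.3", force=30)

```text
time_s: 13.4
position: [0.5891, 0.1857, 0.0884]
tool_rot: [[-0.504, -0.864, 0.0], [-0.864, 0.504, 0.0], [-0.0, -0.0, -1.0]]
ft_force: [0.0, -0.3, 0.8]
grip_width: 0.0304
gripper_force: 0.0
```

Request:
move_arm(series="0 0 0 0 -0.6; 0 0 0 0 -0.7; 0 0 0 0 -1; 0 0 0 0 -1; 0 0 0 0 -1")

```text
time_s: 14.02
position: [0.5875, 0.1867, 0.089]
tool_rot: [[-0.503, -0.864, -0.003], [-0.864, 0.503, 0.002], [0.0, 0.003, -1.0]]
ft_force: [-7.0, 3.8, 5.1]
grip_width: 0.0101
gripper_force: 28.6
```

Request:
move_arm(series="0.8 0.27 0 10 -1; 1.57 0.48 0 20 -1; 2.3 0.82 0 30 -1; 2.96 1.28 0 40 -1; 3.52 1.84 0 50 -1; 3.98 2.5 0 60 -1; 4.32 3.23 0 70 -1; 4.53 4 0 80 -1")

```text
time_s: 15.02
position: [0.5322, 0.1671, 0.0891]
tool_rot: [[-0.936, 0.351, 0.003], [0.351, 0.936, 0.001], [-0.002, 0.002, -1.0]]
ft_force: [2.9, 4.3, -1.4]
grip_width: 0.0104
gripper_force: 28.7
```

```bash
cat > st.py <<'E'
from h import *
s=observe();T=np.array(s['tool_rot']);W=np.array([.5475,.21,0])
d=W-s['position'];d[2]=0
print(s['time_s'],'phi',np.degrees(np.arctan2(T[1,1],T[0,1])).round(1),'W in tool',np.round(d@T*1000,1),'F tool',np.round(np.array(s['ft_force'])@T,1),'M tool',np.round(np.array(s['wrist_torque'])@T,2),'q6',np.round(s['q'][5],1),round(s['grip_width'],4))
im=optics.get_image("wrist")
E
python3 st.py
```

```text
15.025 phi 69.4 W in tool [ 0.7 45.5  0.1] F tool [-1.2  5.   1.4] M tool [-0.94 -0.11 -0.15] q6 -64.2 0.0104
```

Request:
move_arm(series="0.8 0.15 0 10 -1; 1.57 0.38 0 20 -1; 2.3 0.72 0 30 -1; 2.96 1.18 0 40 -1; 3.52 1.74 0 50 -1; 3.98 2.4 0 60 -1; 4.32 3.1 0 70 -1; 4.53 3.85 0 80 -1")

```text
time_s: 16.08
position: [0.5034, 0.2182, 0.0891]
tool_rot: [[0.18, 0.984, 0.002], [0.984, -0.18, -0.001], [-0.0, 0.003, -1.0]]
ft_force: [3.2, -1.6, -0.5]
grip_width: 0.0104
gripper_force: 29.1
```

```bash
python3 st.py; python3 - <<'E'
from h import *
im=optics.get_image("top");p=im['pixels'];cv2.imwrite('pics/t2.png',cv2.resize(p[160:222,100:215],None,fx=6.9,fy=6.9,interpolation=cv2.INTER_CUBIC))
E
```

```text
16.075 phi -10.4 W in tool [-0.1 44.9  0.1] F tool [-1.   3.4  0.5] M tool [-0.75 -0.34 -0.13] q6 21.5 0.0104
```

Request:
move_arm(series="0 0 0 0 -0.5; 0 0 0 0 -0.3; 0 0 -2 0 -0.3; 0 0 -6 0 -0.3; -4 1.2 -6 0 -0.3; -8 2.5 -6 0 -0.3; -12 3.7 -6 0 0; -15.2 4.7 -6 0 0.5")

```text
time_s: 17.18
position: [0.5215, 0.0589, 0.1483]
tool_rot: [[0.176, 0.984, -0.001], [0.984, -0.176, 0.0], [-0.0, -0.001, -1.0]]
ft_force: [0.3, 0.8, 0.3]
grip_width: 0.0597
gripper_force: 0.0
```

Request:
move_arm(series="-0 0 0 0 0.5; 0 0 0 0 0.5")

```text
time_s: 17.42
position: [0.5215, 0.0609, 0.1483]
tool_rot: [[0.177, 0.984, -0.001], [0.984, -0.177, 0.0], [0.0, -0.001, -1.0]]
ft_force: [0.4, -0.4, -0.3]
grip_width: 0.064
gripper_force: 0.0
```

```bash
cat > prof.py <<'E'
from h import *
import sys
im=optics.get_image("wrist") if len(sys.argv)<2 else None
p=im['pixels']
a=np.radians(79.8);yv=np.array([np.cos(a),np.sin(a)]);xv=np.array([yv[1],-yv[0]]);O=np.array([.5335,.1258])
g=p.mean(2).astype(np.float32)
# profile at z=.0535 along y, averaged over x -12..12, offset +1.5
for xs in ([-14,-8],[-4,4],[10,16]):
  ys=np.arange(0,-60,-1.0);out=[]
  for y in ys:
    P=[np.r_[O+yv*y/1e3+xv*(x+1)/1e3,.0535] for x in np.linspace(*xs,7)]
    uv=proj(im,P).astype(np.float32);out.append(int(cv2.remap(g,uv[:,0].reshape(-1,1),uv[:,1].reshape(-1,1),1).mean()))
  print(xs,list(zip(ys.astype(int).tolist(),out)))
cv2.imwrite('pics/w6.png',p)
print(observe()['position'],proj(im,[np.r_[O+yv*y/1e3,.0535] for y in (0,-20,-50,-110)]))
for d in spotter.cut_out("cut_piece","wrist")[:1]:
    v=np.argwhere(d['pixels'])[:,::-1];q=unproj(im,v,.046)[:,:2]-O;print('piece y',np.percentile(q@yv*1e3,[0.3,99.7]))
E
python3 prof.py
```

```text
[-14, -8] [(0, 64), (-1, 64), (-2, 64), (-3, 64), (-4, 64), (-5, 64), (-6, 63), (-7, 64), (-8, 64), (-9, 64), (-10, 63), (-11, 63), (-12, 64), (-13, 64), (-14, 63), (-15, 62), (-16, 63), (-17, 62), (-18, 63), (-19, 60), (-20, 56), (-21, 56), (-22, 62), (-23, 64), (-24, 64), (-25, 65), (-26, 65), (-27, 65), (-28, 65), (-29, 62), (-30, 53), (-31, 51), (-32, 55), (-33, 62), (-34, 74), (-35, 79), (-36, 78), (-37, 76), (-38, 71), (-39, 66), (-40, 59), (-41, 50), (-42, 45), (-43, 42), (-44, 44), (-45, 47), (-46, 50), (-47, 52), (-48, 54), (-49, 54), (-50, 54), (-51, 55), (-52, 54), (-53, 55), (-54, 55), (-55, 55), (-56, 54), (-57, 54), (-58, 55), (-59, 55)]
[-4, 4] [(0, 64), (-1, 64), (-2, 64), (-3, 65), (-4, 65), (-5, 64), (-6, 65), (-7, 64), (-8, 64), (-9, 64), (-10, 64), (-11, 64), (-12, 64), (-13, 64), (-14, 64), (-15, 64), (-16, 64), (-17, 63), (-18, 63), (-19, 60), (-20, 57), (-21, 61), (-22, 76), (-23, 80), (-24, 81), (-25, 81), (-26, 81), (-27, 80), (-28, 80), (-29, 75), (-30, 63), (-31, 58), (-32, 57), (-33, 63), (-34, 75), (-35, 80), (-36, 79), (-37, 74), (-38, 59), (-39, 48), (-
[... 366 characters left out ...]
64), (-14, 63), (-15, 63), (-16, 64), (-17, 63), (-18, 63), (-19, 61), (-20, 56), (-21, 53), (-22, 54), (-23, 57), (-24, 56), (-25, 55), (-26, 56), (-27, 56), (-28, 55), (-29, 54), (-30, 48), (-31, 48), (-32, 55), (-33, 63), (-34, 77), (-35, 82), (-36, 80), (-37, 76), (-38, 67), (-39, 60), (-40, 53), (-41, 45), (-42, 42), (-43, 43), (-44, 46), (-45, 49), (-46, 51), (-47, 53), (-48, 53), (-49, 53), (-50, 53), (-51, 53), (-52, 54), (-53, 54), (-54, 54), (-55, 54), (-56, 54), (-57, 53), (-58, 54), (-59, 54)]
[0.52148815 0.06122165 0.14828092] [[250.40276885 111.25309263]
 [250.40717647 136.59267281]
 [250.41339823 172.36177501]
 [250.42460879 236.81170124]]
piece y [-149.10159212   79.60700892]
```

```bash
python3 - <<'E'
from h import *
im=optics.get_image("wrist");p=im['pixels']
a=np.radians(79.8);yv=np.array([np.cos(a),np.sin(a)]);xv=np.array([yv[1],-yv[0]]);O=np.array([.5335,.1258])
c=p[95:265,200:300];cv2.imwrite('pics/w7c.png',cv2.resize(c,None,fx=3.5,fy=3.5,interpolation=cv2.INTER_CUBIC))
w4=cv2.imread('pics/w4.png')[90:250,205:295]
A=cv2.resize(c,None,fx=3.5,fy=3.5,interpolation=cv2.INTER_CUBIC);B=cv2.resize(w4,None,fx=3.7,fy=3.7,interpolation=cv2.INTER_CUBIC)
h=595;cv2.imwrite('pics/cmp.png',np.hstack([A[:h],np.vstack([B,np.zeros((max(0,h-B.shape[0]),B.shape[1],3),np.uint8)])[:h]]))
print(A.shape,B.shape)
for y in (-100,-105,-110,-115,-120): print(y,proj(im,[np.r_[O+yv*y/1e3,z] for z in (.025,.046,.055)]).round(1)[:,1])
E
```

```text
(595, 350, 3) (592, 333, 3)
-100 [215.2 223.8 227.8]
-105 [219.9 228.7 232.9]
-110 [224.5 233.6 238. ]
-115 [229.1 238.5 243. ]
-120 [233.6 243.3 248. ]
```

View pics/cmp.png

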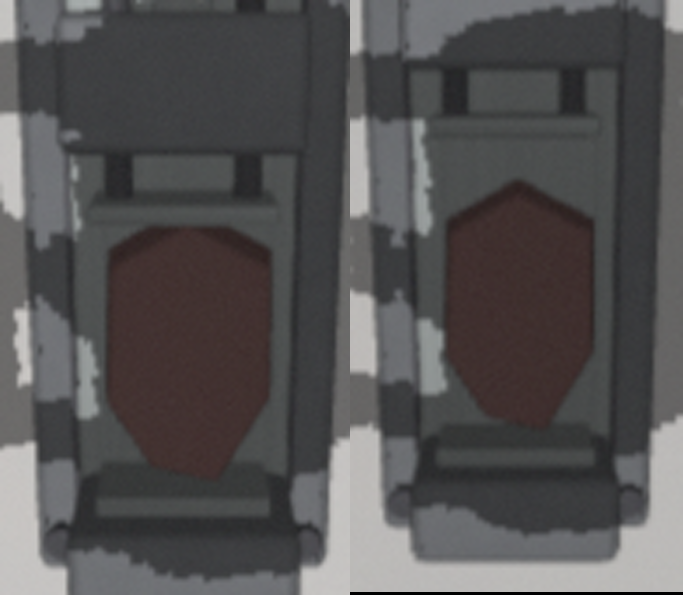

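In the left panel (now) the pad (row 210) has reached the piece's front tip (row 228). The rear tip (row 480, y about -108.5 mm) is still about 4-5 mm short of the fixed jaw plate (y about -113.5 mm). In the right panel (before cranking) there is a clear gap in front of the pad. The rods behind the pad show about the same length in both, so the pad is still free. About 100° of cranking remains, so I'll regrip the wheel.

Request:
move_arm(series="4 -1.2 0 0 0; 8 -2.4 0 0 -0.3; 12 -3.6 0 0 -0.3; 15.2 -4.6 0 0 -0.3; 15.2 -4.6 2 0 -0.3; 15.2 -4.6 4.5 0 -0.3; 15.2 -4.6 6 0 -0.3; 15.2 -4.6 6 0 -0.3")

```text
time_s: 18.58
position: [0.503, 0.2184, 0.0877]
tool_rot: [[0.177, 0.984, -0.002], [0.984, -0.177, -0.0], [-0.001, -0.002, -1.0]]
ft_force: [0.6, 0.5, 0.6]
grip_width: 0.0302
gripper_force: 0.0
```

Request:
move_arm(series="0 0 0 0 -0.6; 0 0 0 0 -0.7; 0 0 0 0 -1; 0 0 0 0 -1; 0 0 0 0 -1")

```text
time_s: 19.2
position: [0.5035, 0.2184, 0.0892]
tool_rot: [[0.177, 0.984, 0.001], [0.984, -0.177, 0.0], [0.001, 0.001, -1.0]]
ft_force: [-2.9, 0.2, 6.0]
grip_width: 0.0101
gripper_force: 27.9
```

```bash
python3 st.py
```

```text
19.2 phi -10.2 W in tool [-0.5 44.8  0. ] F tool [-0.3 -2.9 -6. ] M tool [ 0.4   0.03 -0.02] q6 21.3 0.0101
```

Request:
move_arm(series="0.8 0.07 0 10 -1; 1.57 0.28 0 20 -1; 2.3 0.62 0 30 -1; 2.96 1.08 0 40 -1; 3.52 1.64 0 50 -1; 3.98 2.3 0 60 -1; 4.32 3.03 0 70 -1; 4.53 3.8 0 80 -1")

```text
time_s: 20.25
position: [0.549, 0.2554, 0.0891]
tool_rot: [[1.0, -0.009, -0.0], [-0.009, -1.0, -0.002], [-0.0, 0.002, -1.0]]
ft_force: [-2.8, -5.9, 7.4]
grip_width: 0.0098
gripper_force: 28.3
```

```bash
python3 st.py; python3 - <<'E'
from h import *
im=optics.get_image("wrist")
for y in (0,-30,-60): print(proj(im,[[.5335+.177*y/1e3,.1258+.984*y/1e3,.0535]]).round())
s=observe();print(s['position'],np.round(s['q'],1))
E
```

```text
20.25 phi -90.5 W in tool [-1.  45.4  0.1] F tool [-2.7  5.9 -7.4] M tool [-1.14 -0.64 -0.09] q6 104.4 0.0098
[[440. 238.]]
[[482. 245.]]
[[523. 251.]]
[0.54968781 0.25529854 0.08914111] [ 1.380e+01  3.470e+01  7.680e+01 -1.000e-01  6.840e+01  1.043e+02]
```

Request:
move_arm(series="0 0 0 0 -0.5; 0 0 0 0 -0.3; 0 0 -2 0 -0.3; 0 0 -6 0 -0.3; 0 4 -6 -10 -0.3; -0.5 8 -6 -20 -0.3; -1 12 -6 -30 0; -1.5 15 -6 -40 0.5")

```text
time_s: 21.35
position: [0.533, 0.1048, 0.1483]
tool_rot: [[0.765, 0.644, 0.0], [0.644, -0.765, 0.0], [0.0, -0.0, -1.0]]
ft_force: [0.8, 0.1, 0.0]
grip_width: 0.0596
gripper_force: 0.0
```

```bash
python3 - <<'E'
from h import *
s=observe();T=np.array(s['tool_rot']);print((np.array([.5215,.0612,.1483])-s['position'])@T*100,np.degrees(np.arctan2(T[1,1],T[0,1])))
E
```

```text
[-3.68979102e+00  2.59473711e+00 -6.66670612e-04] -49.91105006687111
```

Request:
move_arm(series="-1 0.6 0 -10 0.5; -2 1.3 0 -20 0.5; -3 2 0 -30 0.5; -3.7 2.6 0 -39.7 0.5; -3.7 2.6 0 -39.7 0.5; -3.7 2.6 0 -39.7 0.5")

```text
time_s: 22.1
position: [0.5215, 0.0628, 0.1483]
tool_rot: [[0.186, 0.983, 0.0], [0.983, -0.186, 0.0], [0.0, 0.0, -1.0]]
ft_force: [-0.2, -0.3, 0.7]
grip_width: 0.0639
gripper_force: 0.0
```

```bash
python3 prof.py | sed 's/), (/ /g'; python3 - <<'E'
from h import *
# same profile measure on old picture w6.png vs new, by pixel rows
import shutil
im=optics.get_image("wrist");p=im['pixels'];cv2.imwrite('pics/w8.png',p)
o=cv2.imread('pics/w7c.png')
g=p.mean(2)
print('rods cols', [(r,int(g[r,228:238].mean()),int(g[r,264:274].mean()),int(g[r,246:256].mean())) for r in range(130,175)])
print('rear',[(r,int(p[r,250:262,2].mean())-int(p[r,250:262,0].mean()),int(g[r,250:262].mean())) for r in range(222,248)])
E
```

```text
[-14, -8] [(0, 63 -1, 64 -2, 65 -3, 65 -4, 65 -5, 64 -6, 63 -7, 64 -8, 63 -9, 64 -10, 64 -11, 64 -12, 64 -13, 64 -14, 64 -15, 64 -16, 64 -17, 63 -18, 63 -19, 63 -20, 64 -21, 63 -22, 63 -23, 63 -24, 63 -25, 62 -26, 62 -27, 62 -28, 58 -29, 54 -30, 54 -31, 52 -32, 52 -33, 56 -34, 61 -35, 74 -36, 78 -37, 77 -38, 74 -39, 66 -40, 58 -41, 53 -42, 46 -43, 42 -44, 44 -45, 46 -46, 49 -47, 52 -48, 54 -49, 54 -50, 54 -51, 54 -52, 54 -53, 55 -54, 54 -55, 54 -56, 55 -57, 55 -58, 55 -59, 54)]
[-4, 4] [(0, 63 -1, 64 -2, 64 -3, 64 -4, 64 -5, 64 -6, 64 -7, 64 -8, 64 -9, 64 -10, 64 -11, 64 -12, 64 -13, 64 -14, 64 -15, 65 -16, 64 -17, 64 -18, 64 -19, 64 -20, 64 -21, 64 -22, 64 -23, 63 -24, 63 -25, 63 -26, 63 -27, 63 -28, 59 -29, 54 -30, 60 -31, 61 -32, 58 -33, 57 -34, 63 -35, 76 -36, 81 -37, 79 -38, 75 -39, 64 -40, 50 -41, 51 -42, 53 -43, 54 -44, 54 -45, 54 -46, 54 -47, 54 -48, 54 -49, 54 -50, 54 -51, 54 -52, 54 -53, 55 -54, 54 -55, 54 -56, 55 -57, 54 -58, 54 -59, 54)]
[10, 16] [(0, 64 -1, 65 -2, 65 -3, 65 -4, 65 -5, 65 -6, 65 -7, 65 -8, 65 -9, 64 -10, 64 -11, 65 -12, 64 -13, 64 -14, 64 -15, 65 -16, 65 
[... 1095 characters left out ...]
), (159, 79, 81, 79), (160, 77, 79, 77), (161, 74, 75, 73), (162, 71, 69, 60), (163, 75, 60, 49), (164, 77, 53, 50), (165, 72, 47, 52), (166, 65, 42, 53), (167, 60, 43, 54), (168, 55, 44, 55), (169, 53, 46, 54), (170, 53, 48, 54), (171, 54, 52, 54), (172, 56, 53, 54), (173, 58, 54, 54), (174, 59, 54, 54)]
rear [(222, 17, 55), (223, 18, 54), (224, 18, 54), (225, 18, 54), (226, 18, 54), (227, 18, 54), (228, 18, 54), (229, 18, 54), (230, 17, 54), (231, 17, 53), (232, 12, 53), (233, 5, 54), (234, 1, 55), (235, -2, 56), (236, -2, 56), (237, -2, 57), (238, -2, 65), (239, -2, 74), (240, -2, 75), (241, -2, 76), (242, -2, 74), (243, -2, 66), (244, -3, 53), (245, -2, 47), (246, -2, 47), (247, -1, 46)]
```

The jaw has moved about 8.7 mm but the pad only 1.1 mm, so the piece is against the fixed jaw and the pad is pressed about 7.5 mm. That is a little past half way, so I'll back the wheel off about 15° to reach about 6 mm.

Request:
move_arm(series="4 -1.2 0 0 0; 8 -2.4 0 0 -0.3; 12 -3.7 0 0 -0.3; 14.9 -4.7 0 -0.5 -0.3; 14.9 -4.7 2 -0.5 -0.3; 14.9 -4.7 4.5 -0.5 -0.3; 14.9 -4.7 6 -0.5 -0.3; 14.9 -4.7 6 -0.5 -0.3")

```text
time_s: 23.25
position: [0.5022, 0.2175, 0.0877]
tool_rot: [[0.174, 0.985, -0.002], [0.985, -0.174, -0.0], [-0.001, -0.002, -1.0]]
ft_force: [0.1, 0.4, -0.1]
grip_width: 0.0296
gripper_force: 0.0
```

Request:
move_arm(series="0 0 0 0 -0.6; 0 0 0 0 -0.7; 0 0 0 0 -1; 0 0 0 0 -1; 0 0 0 0 -1; -0.64 0.05 0 -8 -1; -1.19 0.16 0 -15 -1; -1.19 0.16 0 -15 -1")

```text
time_s: 24.25
position: [0.5029, 0.2051, 0.0892]
tool_rot: [[-0.088, 0.996, 0.002], [0.996, 0.088, -0.0], [-0.0, 0.002, -1.0]]
ft_force: [1.7, -2.8, 5.7]
grip_width: 0.0103
gripper_force: 28.0
```

Request:
move_arm(series="0 0 0 0 -0.5; 0 0 0 0 -0.3; 0 0 -2 0 -0.3; 0 0 -6 0 -0.3; -4 1 -6 4 -0.3; -8 2 -6 8 -0.3; -12 3 -6 12 0; -14 4 -6 15 0.5")

```text
time_s: 25.25
position: [0.5543, 0.0681, 0.1481]
tool_rot: [[0.178, 0.984, -0.001], [0.984, -0.178, 0.0], [0.0, -0.001, -1.0]]
ft_force: [0.0, -0.2, -0.0]
grip_width: 0.0594
gripper_force: 0.0
```

```bash
python3 - <<'E'
from h import *
s=observe();T=np.array(s['tool_rot']);print((np.array([.5215,.0612,.1483])-s['position'])@T*100,np.degrees(np.arctan2(T[1,1],T[0,1])))
E
python3 prof.py | sed 's/), (/ /g'
```

```text
[-1.26600762 -3.10265838 -0.01831829] -10.231332909685646
[-14, -8] [(0, 66 -1, 66 -2, 65 -3, 65 -4, 66 -5, 78 -6, 101 -7, 120 -8, 125 -9, 125 -10, 126 -11, 126 -12, 126 -13, 126 -14, 126 -15, 125 -16, 125 -17, 125 -18, 124 -19, 124 -20, 123 -21, 122 -22, 122 -23, 121 -24, 122 -25, 121 -26, 116 -27, 104 -28, 84 -29, 67 -30, 65 -31, 64 -32, 62 -33, 62 -34, 91 -35, 131 -36, 141 -37, 133 -38, 118 -39, 96 -40, 73 -41, 59 -42, 50 -43, 45 -44, 45 -45, 47 -46, 50 -47, 52 -48, 54 -49, 56 -50, 55 -51, 56 -52, 56 -53, 59 -54, 68 -55, 74 -56, 75 -57, 75 -58, 84 -59, 94)]
[-4, 4] [(0, 65 -1, 65 -2, 65 -3, 65 -4, 66 -5, 78 -6, 100 -7, 105 -8, 99 -9, 100 -10, 102 -11, 100 -12, 93 -13, 90 -14, 90 -15, 93 -16, 94 -17, 94 -18, 94 -19, 97 -20, 98 -21, 98 -22, 99 -23, 102 -24, 101 -25, 100 -26, 98 -27, 90 -28, 81 -29, 70 -30, 61 -31, 58 -32, 58 -33, 61 -34, 83 -35, 119 -36, 131 -37, 110 -38, 82 -39, 63 -40, 52 -41, 52 -42, 54 -43, 55 -44, 55 -45, 55 -46, 55 -47, 55 -48, 55 -49, 55 -50, 55 -51, 55 -52, 56 -53, 55 -54, 55 -55, 56 -56, 57 -57, 58 -58, 62 -59, 74)]
[10, 16] [(0, 66 -1, 66 -2, 66 -3, 67 -4, 69 -5, 70 -6, 68 -7, 66 -8, 66 -9, 65 -10, 65 -11, 65 -12, 66 -13, 65 -14, 66 -15, 66 -16, 65 -17, 65 -18, 65 -19, 65 -20, 65 -21, 65 -22, 65 -23, 65 -24, 64 -25, 64 -26, 63 -27, 58 -28, 57 -29, 56 -30, 53 -31, 52 -32, 55 -33, 59 -34, 69 -35, 81 -36, 84 -37, 81 -38, 75 -39, 60 -40, 45 -41, 42 -42, 43 -43, 45 -44, 49 -45, 52 -46, 54 -47, 55 -48, 55 -49, 55 -50, 55 -51, 55 -52, 55 -53, 55 -54, 55 -55, 55 -56, 55 -57, 55 -58, 55 -59, 54)]
[0.55569484 0.06670655 0.1480547 ] [[212.08849066 127.80320558]
 [213.04039457 152.36913073]
 [214.38524143 187.07579279]
 [216.81183033 249.69913193]]
piece y [-107.06106724  -41.17799174]
```

```bash
python3 -c "
from rig import order
print(order.close_job())"
```

```text
the job is handed in; nothing more can be done
None
```

The cut-cornered specimen is clamped flat and lengthwise in the vise and the job is handed in at about 25 s, but I first cranked about 15° too far (pad about 7.5 mm) and backed off to an estimated 6.3 ± 0.6 mm, measured from the camera.

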